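# Put the wafer-roll forms back in their rack

### The job

Put the two wooden roll forms that stand on the counter back in the rack: each upright and fully down in the hole that matches its own thickness, not a larger one. Leave the thin form that is already in the rack in its hole, and do not push the shaker aside or knock it over.

Things in the scene. Friction and masses are not known exactly. Their poses are not given: they have to be found in the camera images.
- form_28: light-wood roll form, upright: round shank 28 mm thick, 80 mm long, bevelled foot; above it a coaxial round handle 20 mm thick with a steel band, top 125 mm above the foot. Origin: centre of the foot; z up along the axis. Stands loose on the counter left of the rack; 55 to 115 g. Belongs in hole_28.
- form_44: light-wood roll form, upright: round shank 44 mm thick, 80 mm long, bevelled foot; above it a coaxial round handle 20 mm thick with a steel band, top 125 mm above the foot. Origin: centre of the foot; z up along the axis. Stands loose on the counter left of the rack; 110 to 225 g. Belongs in hole_44.
- form_20: light-wood roll form, upright: round shank 20 mm thick, 80 mm long, bevelled foot; above it a coaxial round handle 20 mm thick with a steel band, top 125 mm above the foot. Origin: centre of the foot; z up along the axis. Already home in hole_20: foot 46 mm below, handle top 79 mm above the rack's top; at hole_28, 51 mm away, close the fingers across the row.
- rack: fixed brown wood block, 86 (x) by 316 (y) by 62 mm high, with a row of five round holes along y, graded from thin (+y, the left end seen from the robot) to thick (-y). Each hole is 46 mm deep, flat-bottomed, 3 mm wider than its form, mouth bevelled 3 mm. Origin: centre of the underside, on the counter; x away from the robot at yaw 0, z up. Turned up to 0.4 rad either way.
- hole_20 (a point): centre of the mouth of the 23 mm wide hole (for a 20 mm form) in the rack's top face, 62 mm above the counter and 134 mm from the rack's origin to its +y side; axes as the rack's. Holds the thin form.
- hole_28 (a point): centre of the mouth of the 31 mm wide hole (for a 28 mm form) in the rack's top face, 62 mm above the counter and 83 mm from the rack's origin to its +y side; axes as the rack's. Empty.
- hole_36 (a point): centre of the mouth of the 39 mm wide hole (for a 36 mm form) in the rack's top face, 62 mm above the counter and 24 mm from the rack's origin to its +y side; axes as the rack's. Empty; its form is not here: stays empty.
- hole_44 (a point): centre of the mouth of the 47 mm wide hole (for a 44 mm form) in the rack's top face, 62 mm above the counter and 43 mm from the rack's origin to its -y side; axes as the rack's. Empty.
- hole_52 (a point): centre of the mouth of the 55 mm wide hole (for a 52 mm form) in the rack's top face, 62 mm above the counter and 118 mm from the rack's origin to its -y side; axes as the rack's. Empty; its form is not here: stays empty.
- shaker: round clear shaker with a grey perforated cap, 44 mm wide, 90 mm high, upright among the loose forms; not a form. Origin: centre of its underside.

How it is judged:
By the outcome, as a careful person would: the job done as asked, in the order asked, and still so for the second after the job is handed in, with the robot touching nothing.
It also fails if it takes over 64 s, if anything falls off the work surface, if the arm or the gripper's body presses on something with over 40 N, if the wrist force passes 120 N, or if a joint passes its speed limit or range.

### The arm

A 6-joint arm with a two-finger parallel gripper is mounted at the origin on a cart in front of the work surface, level with it; the furniture and walls round the work are solid. World frame = base frame: x ahead of the robot, y to its left, z up, the work surface at z = 0. Lengths are in m, angles in rad, forces in N, time in s.
With the tool pointing down it reaches from about 0.275 to 0.825 m from the base axis. Payload 4.9 kg.
Tool frame: the origin (TCP) lies midway between the tips of the shut fingers; the grasp point (between the pads) lies 19 mm behind it (grip_point_offset is the distance from the TCP to the grasp point, in m); z points along the fingers, y is the line along which they close (so a half turn about z gives the same grasp; the last joint's range is limited). The gripper opens to 85 mm and grips with 20 to 120 N. Pads are 22 mm wide; open, the fingers measure 114 mm over their backs; the gripper's body (76 mm by 85 mm) begins 54 mm behind the grasp point. The pads swing forward as they close: fully open they stand 13 mm farther back than shut.
Start: joints at [-1.419, 0.326, -0.193, 1.052, 0, 1.437], TCP at [0.155, -0.528, 0.231] pointing down, gripper open.
Joint ranges: [-2.65, 2.65], [-0.97, 1.79], [-1.3, 1.35], [-1.93, 2.1], [-1.47, 1.37], [-3.14, 3.14]. Speed limits (rad/s): [2.57, 2.57, 3.14, 3.14, 3.14, 3.14].

### API

Orientations are given as a rotation vector (axis times angle).
In Python, from cell import * gives the robot as it stands. Calls block until the motion is done:
- movep(position, orientation): joint-space move of the TCP to a pose.
- move_l(position, velocity=0.15, rot=None, until_force=None): straight line of the TCP; rot=None keeps the orientation; velocity is the mean speed in m/s. With until_force (N) it stops when the force on the tool has changed by that much, and returns True; else False.
- set_joints(angles): joint-space move.
- let_go() and grab(newtons=None): open the fingers fully, or close them until they stop; newtons is the grip in N (None keeps the last).
- sleep(seconds).
- ik(position, orientation): joint angles nearest the present ones, or None.
- get_state(): the state.
- grab_frame(name): name is "scene" or "top"; returns a dict with "img" (400x640x3 uint8, red, green, blue), "fx", "fy", "cx", "cy" (pixels), "k1" (the pictures are not rectified: a ray, as slopes to the right and down, at radius r is drawn at 1 + k1 r^2 times it, then the intrinsics apply), "cam_to_world" (4x4, takes a point from camera to world coordinates). Camera axes: x right, y down, z forward; pixel columns grow to the right and rows downward; lengths in m; the calibration is good to about 2 mm. A picture is of the moment at which its call begins. There is no depth.
A pose or a line that the arm cannot do raises MotionError and nothing moves.
- sign_off(): hands the job in; it is judged then, once.
Trained networks look in the newest picture that a camera, given by its name, has taken for a name from the list of things; names that differ only in an ending like _2 or _b are one class to them, and where a whole thing is asked for, a point or a joint stands for the part that bears it (a point fixed in the world has none). Each returns a list of dicts, best first, with "score" (0 to 1); they miss things now and then, are a little off and sometimes report something else, mostly with a low value. They report only what shows in the picture. A call takes as long as a camera call.
- spot_in(camera, name): "centre" ([column, row] in pixels, amid what is visible of it).
- silhouettes(camera, name): "mask" (400x640 bool, what is visible of it) and "centre" ([column, row] in pixels, amid what is visible of it).
- tip_of(camera, name): "centre" ([column, row] in pixels: a listed point, or the origin of a listed thing).
The state is a dict: "clock": time; "q": joint angles; "joint_velocities": joint speeds; "tau": joint torques, N m; "position": TCP position; "eef_rot": TCP orientation; "contact_force": force on the tool from outside, world axes, zero at the start; "wrist_torque": the same for the moment, N m; "finger_gap": opening from 0.0 (shut) to 1.0 (fully open); "grasp_force": force on a finger pad.
Only numpy, scipy, OpenCV 4.12 (cv2) and the standard library are available. Lean on these libraries where they do the work, as an engineer would, in place of code of your own. Each camera call takes 0.05 s, during which the arm holds its last target. There are 200 camera calls.

## Working session

There is one attempt and no reset: what is moved stays moved. The work goes in short steps, each a Python script; the robot and the scene stay as the last script left them, time stands still between calls to the robot, and variables do not carry over. Pictures are saved under pics/ and viewed, at most 10 in all, crops included, and the job is handed in when it is done.

```bash
ls; mkdir -p pics; cat > h.py <<'E'
from cell import *
import numpy as np, cv2
def snap(n,name):
    f=grab_frame(n); cv2.imwrite(f"pics/{name}.png",f["img"][:,:,::-1]); return f
def ray(f,px):
    d=np.array([(px[0]-f["cx"])/f["fx"],(px[1]-f["cy"])/f["fy"]]); u=d.copy()
    for _ in range(30): u=d/(1+f["k1"]*(u@u))
    T=np.array(f["cam_to_world"]); v=T[:3,:3]@np.array([u[0],u[1],1]); return T[:3,3],v/np.linalg.norm(v)
def atz(f,px,z):
    o,v=ray(f,px); return o+v*(z-o[2])/v[2]
def proj(f,p):
    T=np.linalg.inv(np.array(f["cam_to_world"])); c=T[:3,:3]@np.array(p)+T[:3,3]; u=c[:2]/c[2]
    u=u*(1+f["k1"]*(u@u)); return np.array([u[0]*f["fx"]+f["cx"],u[1]*f["fy"]+f["cy"]])
def tri(a,b):
    (o1,v1),(o2,v2)=a,b
    s=np.linalg.lstsq(np.c_[v1,-v2],o2-o1,rcond=None)[0]
    p,q=o1+s[0]*v1,o2+s[1]*v2; return (p+q)/2,np.linalg.norm(p-q)
E
python3 - <<'E'
from h import *
F={}
for n in("scene","top"):
    F[n]=snap(n,n+"0"); print(n,np.round(F[n]["cam_to_world"],3).tolist(),F[n]["fx"],F[n]["k1"])
R={}
for t in["form_28","form_44","form_20","rack","hole_20","hole_28","hole_36","hole_44","hole_52","shaker"]:
    for n in("scene","top"):
        r=tip_of(n,t)[:2]; R[n,t]=r
        print(t,n,[(np.round(x["centre"],1).tolist(),round(x["score"],2),np.round(atz(F[n],x["centre"],.062 if "hole" in t else 0.016 if t=="form_20" else 0)[:2],4).tolist()) for x in r])
    if R["scene",t] and R["top",t]: print("   tri",[np.round(x,4) for x in tri(ray(F["scene"],R["scene",t][0]["centre"]),ray(F["top"],R["top",t][0]["centre"]))])
print(get_state())
E
```

```text
pics
scene [[-0.674, -0.373, 0.638, -0.114], [-0.739, 0.328, -0.589, 0.558], [0.011, -0.868, -0.496, 0.58], [0.0, 0.0, 0.0, 1.0]] 401.55829158723014 -0.013914432483852093
top [[0.081, -0.974, 0.209, 0.353], [-0.997, -0.079, 0.015, -0.04], [0.002, -0.21, -0.978, 0.931], [0.0, 0.0, 0.0, 1.0]] 381.5104634279068 -0.09281466358722158
form_28 scene [([295.3, 262.3], 0.97, [0.463, 0.0958]), ([242.5, 286.4], 0.83, [0.474, 0.2323])]
form_28 top [([265.4, 234.1], 0.7, [0.4555, 0.1024]), ([342.2, 200.0], 0.67, [0.5562, -0.0795])]
   tri [array([0.455 , 0.1016, 0.0076]), np.float64(0.001)]
form_44 scene [([295.3, 262.3], 0.97, [0.463, 0.0958]), ([242.5, 286.4], 0.83, [0.474, 0.2323])]
form_44 top [([265.4, 234.1], 0.7, [0.4555, 0.1024]), ([342.2, 200.0], 0.67, [0.5562, -0.0795])]
   tri [array([0.455 , 0.1016, 0.0076]), np.float64(0.001)]
form_20 scene [([295.3, 262.3], 0.97, [0.4471, 0.1086]), ([242.5, 286.4], 0.83, [0.4578, 0.2413])]
form_20 top [([265.4, 234.1], 0.7, [0.4537, 0.1]), ([342.2, 200.0], 0.67, [0.5527, -0.0788])]
   tri [array([0.455 , 0.1016, 0.0076]), np.float64(0.001)]
rack sce
[... 1674 characters left out ...]
t64(0.0047)]
{'clock': 1.1, 'q': array([-1.41919252e+00,  3.26193388e-01, -1.92567325e-01,  1.05199690e+00,
       -2.41450494e-05,  1.43656321e+00]), 'joint_velocities': array([-0.00048155,  0.00192989,  0.00102834, -0.00068005, -0.00023579,
        0.00028289]), 'tau': array([-3.80737310e-04, -4.43337035e+01,  2.62761337e+01,  1.13760292e-03,
        1.91144414e-05, -2.14779106e-06]), 'position': array([ 0.15507015, -0.52772396,  0.23129687]), 'eef_rot': array([ 3.10952411e+00,  4.47459113e-01, -3.73968893e-05]), 'contact_force': array([-0.42994817,  0.18220027, -0.22127068]), 'wrist_torque': array([ 0.03562429,  0.04037984, -0.05651283]), 'grasp_force': 0.0, 'finger_gap': 1.0027455989658}
```

View pics/scene0.png

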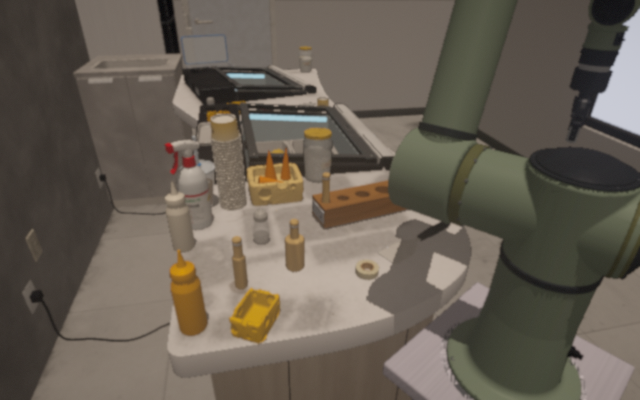

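View pics/top0.png

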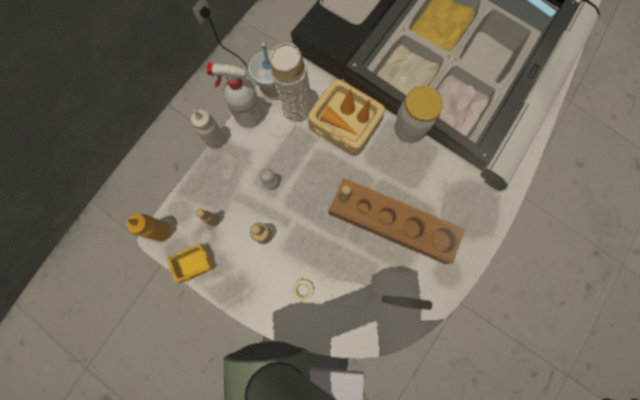

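```bash
python3 - <<'E'
from h import *
for n in("scene","top"):
  grab_frame(n)
  for t in("hole_28","form_28","shaker"):
    print(n,t,"tip",[(np.round(x["centre"],1).tolist(),round(x["score"],2)) for x in tip_of(n,t)])
    for x in silhouettes(n,t):
      if t!="hole_28":
        m=x["mask"]; r,c=np.nonzero(m); print("  sil",round(x["score"],2),np.round(x["centre"],1),m.sum(),"cols",c.min(),c.max(),"rows",r.min(),r.max())
E
```

```text
scene hole_28 tip [([383.1, 189.9], 0.95), ([325.1, 197.4], 0.79), ([344.4, 198.2], 0.7), ([362.7, 190.0], 0.65), ([371.3, 208.5], 0.24)]
scene form_28 tip [([241.0, 285.3], 0.82), ([297.7, 264.6], 0.73)]
  sil 0.84 [241.4 261.5] 581 cols 232 246 rows 237 288
  sil 0.75 [294.2 246.8] 884 cols 284 305 rows 219 271
  sil 0.64 [325.1 185.6] 250 cols 321 329 rows 173 203
  sil 0.42 [260.2 228.9] 535 cols 252 269 rows 209 244
scene shaker tip [([261.7, 242.6], 0.94)]
  sil 0.63 [261.9 229.5] 493 cols 252 269 rows 210 244
top hole_28 tip [([447.1, 240.0], 0.94), ([366.1, 209.3], 0.93), ([385.8, 215.5], 0.82), ([343.0, 197.4], 0.78)]
top form_28 tip [([263.7, 236.0], 0.93), ([215.7, 219.8], 0.82), ([340.6, 202.6], 0.54)]
  sil 0.72 [261.2 233.8] 376 cols 249 271 rows 222 243
  sil 0.52 [344.  192.8] 154 cols 340 350 rows 185 201
top shaker tip [([267.2, 183.1], 0.58)]
  sil 0.82 [268.4 181. ] 306 cols 259 277 rows 168 189
  sil 0.56 [210.9 214.8] 286 cols 195 219 rows 208 226
```

The scene view shows the 28 mm form at about (240,265), the 44 mm form at (294,246), the shaker at (261,228) and the rack at (350,200). In the top view they are at about (206,216), (261,232), (268,178) and (395,222), with the thin rack form at (344,192). Next I'll average several readings and fit the poses.

```bash
python3 - <<'E'
from h import *
import pickle
D=[];
for k in range(6):
  for n in("scene","top"):
    f=grab_frame(n)
    D.append((n,f,{t:tip_of(n,t) for t in("hole_28","form_28")},silhouettes(n,"form_28")))
pickle.dump(D,open("d.pkl","wb")); print(get_state()["clock"])
E
cat > fit.py <<'E'
from h import *
import pickle
from scipy.optimize import least_squares
D=pickle.load(open("d.pkl","rb")); F={n:f for n,f,_,_ in D}
HY={20:.134,28:.083,36:.024,44:-.043,52:-.118}
def holes(p): 
    c,s=np.cos(p[2]),np.sin(p[2]); return {k:np.array([p[0]-s*y,p[1]+c*y,.062]) for k,y in HY.items()}
def near(dets,guess,tol=9):
    return np.array([d["centre"] for d in dets if np.linalg.norm(np.array(d["centre"])-guess)<tol])
# rack
def fitrack(cams,p):
    for it in range(3):
        H=holes(p); obs=[]
        for n in cams:
            for k in HY:
                o=[x for m,f,t,_ in D if m==n for x in near(t["hole_28"],proj(F[n],H[k]),8 if it else 10)]
                if len(o)>1: obs.append((n,k,np.median(o,0),len(o)))
        r=least_squares(lambda p:np.concatenate([proj(F[n],holes(p)[k])-o for n,k,o,c in obs]),p,loss="soft_l1"); p=r.x
    print(cams,np.round(p,4),[(n[0],k,c,np.round(proj(F[n],holes(p)[k])-o,1).tolist()) for n,k,o,c in obs]); return p
h2,h5=np.array([.5493,-.0851]),np.array([.4715,-.3161])
yaw=np.arctan2(-(h2-h5)[0],(h2-h5)[1]); p0=[h5[0]-.118*np.sin(yaw),h5[1]+.118*np.cos(yaw),yaw]
if __name__=="__main__":
    for c in(["top"],["scene"],["top","scene"]): p=fitrack(c,p0)
    print({k:np.round(v,4).tolist() for k,v in holes(p).items()})
    # forms: tip readings, triangulated
    for name,gs,gt in(("28",(241,286),(214,220)),("44",(296,263),(264,235))):
        a,b=[np.array([x for m,f,t,_ in D if m==n for x in near(t["form_28"],np.array(g),8)]) for n,g in(("scene",gs),("top",gt))]
        print(name,len(a),len(b),a.std(0) if len(a) else 0,b.std(0) if len(b) else 0)
        if len(a) and len(b):
            ma,mb=np.median(a,0),np.median(b,0)
            print(ma,mb,tri(ray(F["scene"],ma),ray(F["top"],mb)),atz(F["scene"],ma,0)[:2],atz(F["top"],mb,0)[:2])
    # forms: silhouette fit of a standing body of revolution; free x,y,z
    def sil(f,x,y,z,R):
        m=np.zeros((400,640),np.uint8); a=np.linspace(0,2*np.pi,40,endpoint=False)
        for z0,z1,r in((0,.08,R),(.08,.125,.01)):
            pts=[proj(f,[x+r*np.cos(t),y+r*np.sin(t),z+zz]) for t in a for zz in(z0,z1)]
            cv2.fillConvexPoly(m,cv2.convexHull((np.array(pts)*16).astype(np.int32).reshape(-1,1,2)),1,shift=4) if 0 else cv2.fillConvexPoly(m,np.round(cv2.convexHull(np.array(pts,np.float32))*16).astype(np.int32),1,cv2.LINE_8,4)
        return m
    from scipy.optimize import minimize
    for name,R,gs,gt,g in(("28",.014,(241,262),(207,216),[.47,.232,0]),("44",.022,(294,247),(261,233),[.457,.1,0])):
        M={}
        for n,c in(("scene",gs),("top",gt)):
            L=[x["mask"] for m,f,_,s in D if m==n for x in s if np.linalg.norm(np.array(x["centre"])-c)<10]
            if L: M[n]=(np.mean(L,0)>.5)
            print(name,n,len(L))
        for cams in(["scene"],["top"],["scene","top"]):
            cams=[c for c in cams if c in M]
            if not cams: continue
            def cost(q):
                e=0
                for n in cams:
                    s=sil(F[n],*q[:2],q[2] if len(q)>2 else 0,R)>0; e+=1-(s&M[n]).sum()/(s|M[n]).sum()
                return e
            for q0 in(g[:2],g) if len(cams)>1 else (g[:2],):
                S=np.vstack([q0]+[np.array(q0)+.012*e for e in np.eye(len(q0))])
                r=minimize(cost,q0,method="Nelder-Mead",options=dict(initial_simplex=S,xatol=2e-4,fatol=1e-4)); print("  sil",cams,np.round(r.x,4),round(r.fun,3))
E
python3 fit.py
```

```text
4.2
['top'] [ 0.5082 -0.2076 -0.3188] [('t', 20, 6, [-0.1, -0.2]), ('t', 28, 6, [-0.8, -2.4]), ('t', 36, 6, [1.4, 1.8]), ('t', 44, 6, [-1.9, 1.8]), ('t', 52, 6, [1.2, -0.9])]
['scene'] [ 0.5096 -0.2088 -0.3812] [('s', 20, 6, [-0.1, 2.3]), ('s', 28, 5, [-0.5, -1.6]), ('s', 36, 5, [-0.2, 0.3]), ('s', 44, 6, [1.4, -0.7])]
['top', 'scene'] [ 0.5091 -0.2071 -0.3259] [('t', 20, 6, [-0.1, -0.9]), ('t', 28, 6, [-0.9, -3.0]), ('t', 36, 6, [1.2, 1.3]), ('t', 44, 6, [-2.1, 1.5]), ('t', 52, 6, [0.9, -1.0]), ('s', 20, 6, [0.7, 3.8]), ('s', 28, 5, [-0.1, -0.5]), ('s', 36, 5, [-0.3, 0.8]), ('s', 44, 6, [0.7, -0.8])]
{20: [0.552, -0.0802, 0.062], 28: [0.5356, -0.1285, 0.062], 36: [0.5167, -0.1844, 0.062], 44: [0.4953, -0.2478, 0.062], 52: [0.4713, -0.3189, 0.062]}
28 5 6 [2.4992799  1.53805071] [1.50489941 0.81171971]
[241.3 284.8] [213.4 219.6] (array([0.47893034, 0.23382595, 0.00265101]), np.float64(0.0033792974186658093)) [0.48001401 0.23145173] [0.48048385 0.23591879]
44 6 6 [0.56862407 1.68918126] [1.03387083 0.98728021]
[295.35 262.2 ] [265.   235.35] (array([0.45229312, 0.10251688, 0.00973606]), np.float64(0.0027264432473278312)) [0.46321141 0.0954639 ] [0.4523229  0.10305951]
28 scene 6
28 top 6
  sil ['scene'] [0.4808 0.2315] 0.136
  sil ['top'] [0.477  0.2335] 0.105
  sil ['scene', 'top'] [0.4769 0.2333] 0.249
  sil ['scene', 'top'] [ 0.4779  0.2336 -0.0034] 0.238
44 scene 6
44 top 6
  sil ['scene'] [0.4558 0.1034] 0.109
  sil ['top'] [0.4523 0.1068] 0.113
  sil ['scene', 'top'] [0.452  0.1068] 0.23
  sil ['scene', 'top'] [ 0.4518  0.1069 -0.0012] 0.23
```

```bash
cat > rackfit.py <<'E'
from fit import *
from scipy.optimize import minimize
for n in("scene","top"): grab_frame(n)
f=F["top"]; img=np.mean([d[1]["img"] for d in D if d[0]=="top"],0)
M=np.mean([silhouettes("top","rack")[0]["mask"] for _ in range(4)],0)>.5
hsv=cv2.cvtColor(img.astype(np.uint8),cv2.COLOR_RGB2HSV)
def box(p):
    c,s=np.cos(p[2]),np.sin(p[2]); P=[proj(f,[p[0]+c*x-s*y,p[1]+s*x+c*y,z]) for x in(-.043,.043) for y in(-.158,.158) for z in(0,.062)]
    m=np.zeros((400,640),np.uint8); cv2.fillConvexPoly(m,np.round(cv2.convexHull(np.array(P,np.float32))*16).astype(np.int32),1,cv2.LINE_8,4); return m>0
def run(M):
    c=lambda q:1-(box(q)&M).sum()/(box(q)|M).sum()
    q0=np.array(p0); S=np.vstack([q0]+[q0+d for d in np.diag([.01,.01,.05])])
    r=minimize(c,q0,method="Nelder-Mead",options=dict(initial_simplex=S,xatol=1e-4,fatol=1e-4)); print(np.round(r.x,4),round(r.fun,3)); return r.x
p=run(M)
# colour mask: saturated brown near the network's mask, holes filled
B=((hsv[...,1]>105)&cv2.dilate(M.astype(np.uint8),np.ones((9,9))).astype(bool)).astype(np.uint8)
B=cv2.morphologyEx(B,cv2.MORPH_CLOSE,np.ones((5,5))); cs,_=cv2.findContours(B,cv2.RETR_EXTERNAL,cv2.CHAIN_APPROX_NONE)
B2=np.zeros_like(B); cv2.drawContours(B2,[max(cs,key=cv2.contourArea)],-1,1,-1); p2=run(B2>0)
x0,y0,s=320,165,5
crop=cv2.resize(img[y0:y0+110,x0:x0+155].astype(np.uint8)[:,:,::-1],None,fx=s,fy=s,interpolation=cv2.INTER_CUBIC)
for q,col in((p,(0,255,0)),(p2,(255,255,0))):
    for k,h in holes(q).items():
        P=np.array([proj(f,h+(k/2000+.0015)*np.array([np.cos(a),np.sin(a),0])) for a in np.linspace(0,6.28,40)])
        cv2.polylines(crop,[np.round((P+.5-[x0,y0])*s).astype(np.int32)],True,col,1)
    cs,_=cv2.findContours(cv2.resize(box(q).astype(np.uint8)[y0:y0+110,x0:x0+155],None,fx=s,fy=s),cv2.RETR_EXTERNAL,cv2.CHAIN_APPROX_NONE); cv2.drawContours(crop,cs,-1,col,1)
cv2.imwrite("pics/rack.png",crop)
for q in(p,p2): print({k:np.round(v[:2],4).tolist() for k,v in holes(q).items()})
E
python3 rackfit.py
```

```text
[ 0.5092 -0.2043 -0.3249] 0.07
[ 0.5092 -0.2043 -0.3249] 0.116
{20: [0.5519, -0.0773], 28: [0.5357, -0.1256], 36: [0.5168, -0.1815], 44: [0.4954, -0.245], 52: [0.4715, -0.3161]}
{20: [0.5519, -0.0773], 28: [0.5357, -0.1256], 36: [0.5168, -0.1815], 44: [0.4954, -0.245], 52: [0.4715, -0.3161]}
```

View pics/rack.png

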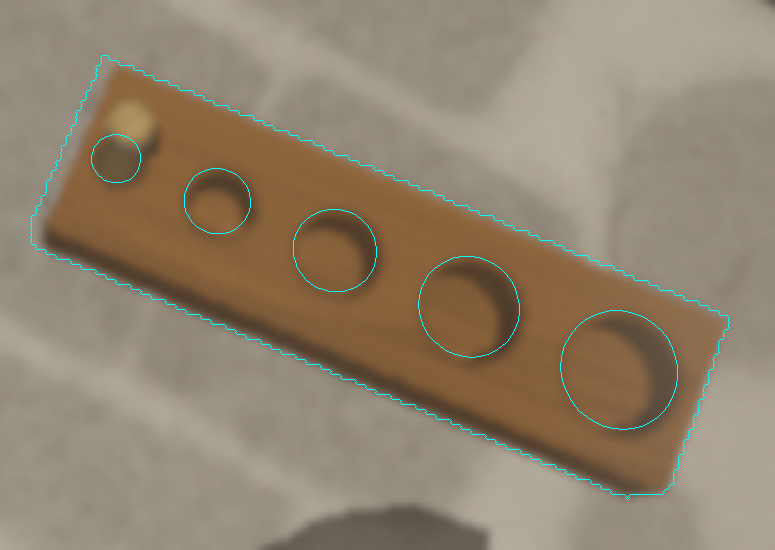

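The outline and holes match the rack to within 2–3 mm. I'll compare the two candidates on an enlarged, contrast-stretched crop of the holes.

```bash
python3 - <<'E'
from fit import *
f=F["top"]; img=np.mean([d[1]["img"] for d in D if d[0]=="top"],0)
x0,y0,w,h,s=350,190,80,52,10
base=img[y0:y0+h,x0:x0+w,::-1]; base=np.clip((base-30)*1.6,0,255).astype(np.uint8)
base=cv2.resize(base,None,fx=s,fy=s,interpolation=cv2.INTER_CUBIC)[:,:800]
for q,col in(([.5092,-.2043,-.3249],(0,255,0)),([.5091,-.2071,-.3259],(255,255,0))):
    for k,hh in holes(q).items():
        r=k/2000+.0015
        for rr,z in((r+.003,0),(r,-.003)):
            P=np.array([proj(f,hh+np.array([rr*np.cos(a),rr*np.sin(a),z])) for a in np.linspace(0,6.28,60)])
            cv2.polylines(base,[np.round((P+.5-[x0,y0])*s).astype(np.int32)],True,col,1)
cv2.imwrite("pics/holes.png",base)
E
```

```text
(no output)
```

View pics/holes.png

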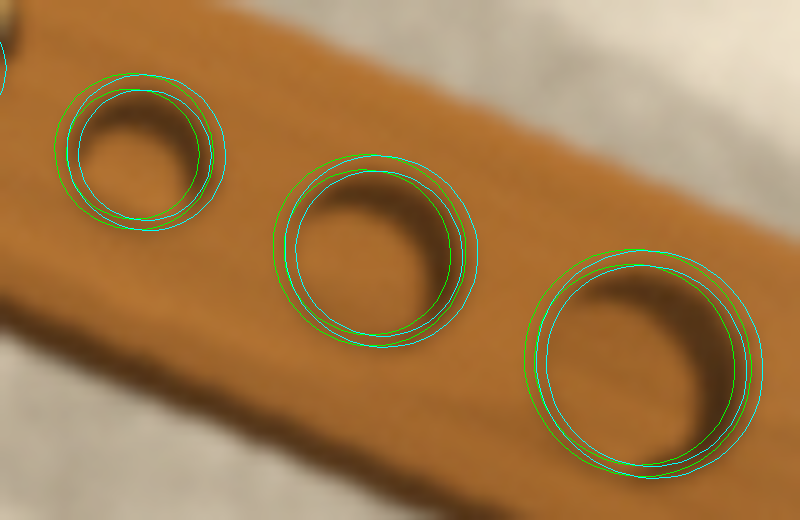

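The second candidate (y=-0.207) matches the hole shadows best: right edges at about columns 210, 458 and 745. The top edges suggest x is about 1.5 mm smaller. Starting with form_44.

```bash
cat > act.py <<'E'
from fit import *
from scipy.spatial.transform import Rotation as Ro
P=[.5080,-.2071,-.3259]; Hs=holes(P)
c,s=np.cos(P[2]),np.sin(P[2])
ROTS=[Ro.from_matrix(np.array([[-s*g,c*g,0],[c*g,s*g,0],[0,0,-1]]).T).as_rotvec() for g in(1,-1)]
def st(tag):
    q=get_state(); print(tag,"t",round(q["clock"],2),"pos",np.round(q["position"],4),"F",np.round(q["contact_force"],1),"gap",round(q["finger_gap"],3),"grip",round(q["grasp_force"],1)); return q
def rot(): 
    q=[(ik([.47,.15,.25],r),r) for r in ROTS]; q=[x for x in q if x[0] is not None]
    q0=get_state()["q"]; return min(q,key=lambda x:np.abs(x[0]-q0).max())[1]
def pick(xy,r,lift=.25):
    movep([*xy,.17],r); move_l([*xy,.085],.12); grab(40); st("grabbed"); sleep(.2)
    move_l([*xy,lift],.25); st("lifted")
E
python3 - <<'E'
from act import *
r=rot(); print(r,Hs)
for x in([.452,.106,.17],[.477,.2335,.17],[*Hs[44][:2],.1],[*Hs[28][:2],.1]): print(np.round(ik(x,r),2))
pick([.452,.1065],r)
move_l([*Hs[44][:2],.25],.3); move_l([*Hs[44][:2],.160],.2); st("over")
f=snap("scene","over44"); snap("top","over44t")
E
```

```text
[2.5523981  1.83162996 0.        ] {20: array([ 0.55090165, -0.08015336,  0.062     ]), 28: array([ 0.53457341, -0.12846887,  0.062     ]), 36: array([ 0.51568388, -0.18436329,  0.062     ]), 44: array([ 0.49423305, -0.24783661,  0.062     ]), 52: array([ 0.47022094, -0.31888883,  0.062     ])}
[ 0.07  0.22 -0.5   0.84  0.    1.97]
[ 0.32  0.34 -0.34  0.89  0.    2.21]
[-0.6   0.45 -0.37  0.75  0.    1.3 ]
[-0.37  0.45 -0.37  0.75  0.    1.53]
grabbed t 8.47 pos [0.4522 0.1065 0.0853] F [-0.6 -0.3  4. ] gap 0.224 grip 39.0
lifted t 9.47 pos [0.4509 0.1064 0.2484] F [-0.5  0.4 -2.1] gap 0.222 grip 39.1
over t 11.42 pos [ 0.4947 -0.2473  0.1608] F [ 0.1  0.5 -1.6] gap 0.224 grip 39.1
```

```bash
cd pics; python3 -c "
import cv2,numpy as np
a=cv2.imread('over44.png')[130:250,280:460];b=cv2.imread('over44t.png')[150:270,320:500]
cv2.imwrite('ov.png',cv2.resize(np.hstack([a,b]),(800,267),interpolation=cv2.INTER_CUBIC))"
```

```text
(no output)
```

View pics/ov.png

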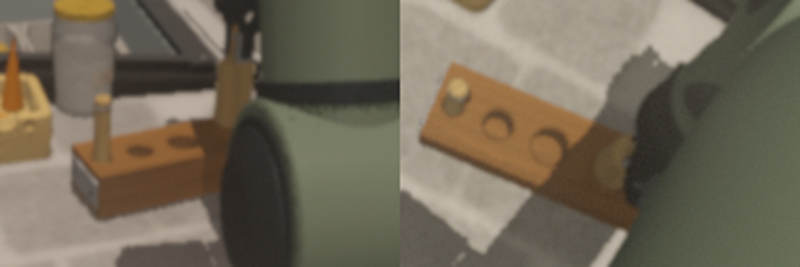

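The form hangs upright over hole_44 (left panel at about (232,90), right panel at about (612,160)). Lowering it with a force check.

```bash
cat >> act.py <<'E'
def insert(xy,r,seat=.1005,F=10):
    """straight descent; on a stop above the seat, back off and try round about"""
    a=np.array([-s,c]); b=np.array([c,s])
    for dx,dy in [(0,0),(-.002,0),(.002,0),(0,-.002),(0,.002),(-.003,-.003),(.003,-.003),(-.003,.003),(.003,.003),(-.005,0),(.005,0),(0,-.005),(0,.005)]:
        t=np.array(xy)+dx*b+dy*a
        z=get_state()["position"][2]
        move_l([*t,max(z,.153)],.1)
        hit=move_l([*t,seat],.06,until_force=F); q=st(f"try {dx},{dy} hit {hit}")
        if q["position"][2]<.108: return True
        if get_state()["clock"]>56: return False
        if q["position"][2]<.135: return False
    return False
E
python3 - <<'E'
from act import *
r=rot(); print(insert(Hs[44][:2],r))
E
```

```text
try 0,0 hit True t 12.72 pos [ 0.4937 -0.2474  0.1013] F [-0.2 -0.2  3.8] gap 0.226 grip 39.8
True
```

```bash
python3 - <<'E'
from act import *
r=rot(); let_go(); st("open"); x=get_state()["position"]; move_l([x[0],x[1],.26],.3)
move_l([.477,.2335,.26],.35); pick([.477,.2335],r,.26)
move_l([*Hs[28][:2],.26],.3); move_l([*Hs[28][:2],.160],.2); st("over")
snap("scene","over28"); snap("top","over28t")
a=cv2.imread('pics/over28.png')[130:250,280:460];b=cv2.imread('pics/over28t.png')[150:270,320:500]
cv2.imwrite('pics/ov28.png',cv2.resize(np.hstack([a,b]),(800,267),interpolation=cv2.INTER_CUBIC))
E
```

```text
open t 13.38 pos [ 0.4925 -0.2467  0.1   ] F [-0.6 -0.1  0.1] gap 1.0 grip 0.0
grabbed t 17.52 pos [0.4772 0.2335 0.0852] F [-0.2 -0.4  2.6] gap 0.225 grip 39.0
lifted t 18.57 pos [0.4761 0.2332 0.2585] F [ 0.6 -0.3 -1.1] gap 0.221 grip 39.1
over t 20.59 pos [ 0.5351 -0.128   0.1609] F [ 0.1 -0.2 -1. ] gap 0.221 grip 39.1
```

View pics/ov28.png

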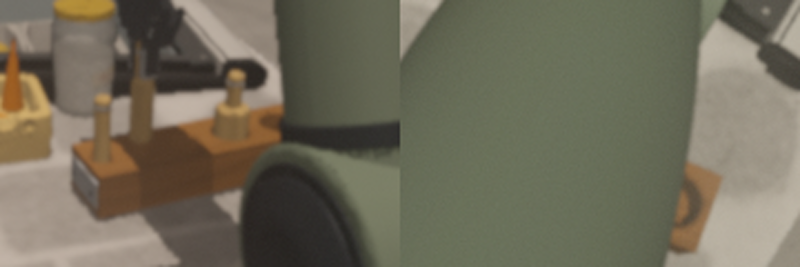

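The 44 mm form is seated (left panel (232,110)). The 28 mm form hangs upright over hole_28 at about (142,110), so I'll insert it.

```bash
python3 - <<'E'
from act import *
print(insert(Hs[28][:2],rot()))
E
```

```text
try 0,0 hit True t 21.9 pos [ 0.534  -0.1283  0.1012] F [-1.5  0.2  4.7] gap 0.224 grip 39.3
True
```

```bash
python3 - <<'E'
from act import *
let_go(); x=get_state()["position"]; move_l([x[0],x[1],.26],.25); set_joints([-1.419,.326,-.193,1.052,0,1.437]); sleep(.3); st("end")
snap("scene","endS"); snap("top","endT")
a=cv2.imread('pics/endS.png')[130:300,220:460];b=cv2.imread('pics/endT.png')[140:310,240:480]
cv2.imwrite('pics/end.png',cv2.resize(np.hstack([a,b]),(800,283),interpolation=cv2.INTER_CUBIC))
E
```

```text
end t 25.63 pos [ 0.1557 -0.5273  0.2313] F [ 0.8  0.4 -0.9] gap 0.998 grip 0.0
```

View pics/end.png

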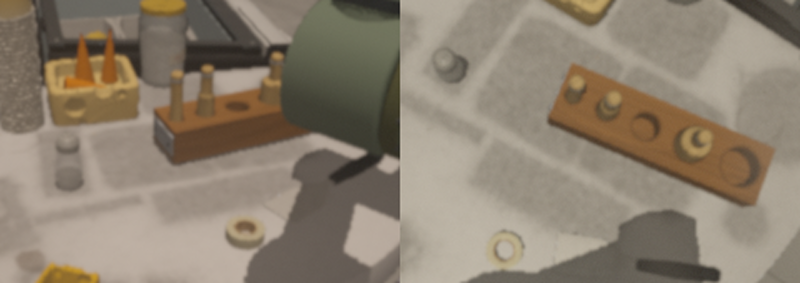

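All three forms stand upright at the same height in holes 20, 28 and 44 (right panel (577,88), (610,103), (697,140)). The shaker is still upright at (450,65), so I'm handing the job in.

```bash
python3 -c "
from cell import *
print(sign_off())"
```

```text
the job is handed in; nothing more can be done
None
```

Both loose forms are upright and fully down in their own holes (28 mm and 44 mm), the thin form and the shaker were left in place, and the job was handed in with the robot clock at about 26 s.

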